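Set the scattering goniometer to its fourth click and load the sample

ROBOT

A 7-joint arm with a two-finger parallel gripper is mounted at the origin on the work surface. World frame = base frame: x ahead of the robot, y to its left, z up, the work surface at z = 0. Lengths are in m, angles in rad, forces in N, time in s.
With the tool pointing down it reaches from about 0.425 to 0.925 m from the base axis. Payload 6.8 kg.
Tool frame: the origin (TCP) lies on the centre line of the jaws, within the pads' length; the fingertips stand 19 mm ahead of it and the grasp point (between the pads) is the TCP; z points along the fingers, y is the line along which they close (so a half turn about z gives the same grasp; the last joint's range is limited). The gripper opens to 85 mm and grips with 20 to 120 N. Pads are 22 mm wide; open, the fingers measure 114 mm over their backs; the gripper's body (76 mm by 85 mm) begins 54 mm behind the grasp point. The pads swing forward as they close: fully open they stand 13 mm farther back than shut.
Start: joints at [-1.339, 0.477, 0.022, 1.555, -0.011, 1.109, -0.083], TCP at [0.225, 0.636, 0.25] pointing down, gripper open.
Joint ranges: [-2.96, 2.96], [-0.34, 2.1], [-1.41, 1.46], [0.24, 2.44], [-1.37, 4.51], [0.17, 1.92], [-2.96, 2.96]. Speed limits (rad/s): [2.39, 2.39, 3.14, 3.14, 3.14, 3.14, 3.14].

INTERFACE

Orientations are given as a rotation vector (axis times angle).
In Python, from bench import r gives the robot as it stands. The module is installed in compiled form; this text tells all that it offers.
- The arm moves only by the tool arm_command, never from a script. Its argument "rows" is a list of rows, each an object of numbers: "fingers": the opening, from -1 (shut) to 1 (fully open); "x", "y", "z": the shift along the tool's x, y, z in m; "ax", "ay", "az": the turn, a rotation vector about the tool's x, y, z in degrees. In form: [{"fingers": .., "x": .., "y": .., "z": .., "ax": .., "ay": .., "az": ..}, ...]. A call has 1 to 10 rows; each row shifts and turns the commanded pose from where the row before left it, along the tool's axes as they then stand; what a row does not reach is not made up. A row lasts 1/12 s, in which the tool goes at most 41.7 mm and 7.16 degrees, less where a joint would pass 70% of its speed; a pose out of reach is approached as far as the arm can. A call is refused whole if a number of a shift passes 0.0417 or a number of a turn 7.16, either way. A call with a gripper value outside its range is refused whole. The fingers move at their own pace and stop on an object; "grip_force" is the grip in N (left out, the last holds). Time passes only in rows, so rows that do not move let the fingers close. It gives the time, the measured TCP pose, the force, the opening and the grip force at its end, in the units of the state.
- r.get_obs(): the state, without advancing time (a new reading comes with each control period).
- r.grab_frame(name): name is "side" or "top"; returns a dict with "frame" (400x640x3 uint8, red, green, blue), "depth" (400x640 float32, m along the optical axis (not along the pixel's ray), 0 where there is no reading), "K" (3x3 intrinsics, pixels), "world_from_camera" (4x4, takes a point from camera to world coordinates). Camera axes: x right, y down, z forward; pixel columns grow to the right and rows downward; lengths in m; the calibration is good to about 2 mm. A picture is of the moment at which its call begins.
- r.hand_in(): hands the job in; it is judged then, once.
The state is a dict: "clock": time; "joints": joint angles; "qvel": joint speeds; "tau": joint torques, N m; "tcp_pos": TCP position; "orientation": TCP orientation; "contact_force": force on the tool from outside, world axes, zero at the start; "moment": the same for the moment, N m; "grip_width": finger opening in m; "gripper_force": force on a finger pad.
Only numpy, scipy, OpenCV 4.12 (cv2) and the standard library are available. Lean on these libraries where they do the work, as an engineer would, in place of code of your own. Each camera call takes 0.05 s, during which the arm holds its last target. There are 200 camera calls.

TASK

Get the light-scattering goniometer ready: swing its detector arm round to the fourth click from the end stop (each click is 30 degrees, so 120 degrees), and stand the tall sample vial upright in the round cell holder at the middle of the instrument. Leave both like that and let go.

Things in the scene. Friction and masses are not known exactly. Their poses are not given: they have to be found in the camera images.
- detector_arm (a joint): Swing arm, turning about the cell holder's vertical axis. Rad: 0 at the end stop, growing counter-clockwise from above to 2.618. Clicks every 0.524 (30 degrees), six black radial ticks on the base; the longer thick one, by a small steel stop block, is click 0. Starts on click 0, 1 or 2. A click takes about 4 N at the knob; released between clicks it snaps into one.
- detector_knob (a point): Centre of the top of the upright round black knob (18 mm diameter, 50 mm tall, top 125 mm above the table) on the grey detector block (42 x 52 mm, top 75 mm above the table) at the end of the arm. It moves with the arm on a circle of 100 mm radius about the cell holder's axis.
- cell_seat (a point): Centre of the inner floor, 45 mm above the table, of the round aluminium cell holder, an open cup amid the goniometer: 56 mm inner, 64 mm outer diameter, rim 64 mm above the table. z up, y towards the arm's place at click 0, -y to the grey lamp block (75 mm high, from 90 mm off centre). Base 190 mm diameter, 22 mm high, fixed to the table.
- sample_vial: The tallest of three amber vials with white caps on a 4 mm thick cork mat: 78 mm high, 28 mm diameter, cap 25 mm diameter and 14 mm high, about 50 g, loose. Origin at the centre of its underside, z up along it. The other two are 50 mm high; neighbours stand about 85 mm apart, centre to centre.
There are look-alikes about, which are no part of the job. What is shaped like the sample_vial but pink or red is not meant.

How it is judged:
At the end, for the whole second after the job is handed in: The detector arm rests within 10 degrees of the fourth click (120 degrees from the end stop), and the tall sample vial stands at rest and upright (within 10 degrees) on the floor of the cell holder (within 18 mm of its centre sideways, 10 mm in height) (value of joint detector_arm between 1.92 and 2.269 rad and velocity of joint detector_arm between -0.05 and 0.05 rad/s and horizontal distance between sample_vial and cell_seat below 0.018 m and z of sample_vial in the frame of cell_seat between -0.01 and 0.01 m and angle between sample_vial's own z axis and vertical below 0.17 rad and linear speed of sample_vial below 0.03 m/s); the robot touches nothing.
It also fails if it takes over 54 s, if anything falls off the work surface, if the arm or the gripper's body presses on something with over 40 N, if the wrist force passes 120 N, or if a joint passes its speed limit or range.

## Working session

There is one attempt and no reset: what is moved stays moved. The work goes in short steps, Python scripts to look and compute and a tool call to move; the robot and the scene stay as the last step left them, time stands still between calls to the robot, and variables do not carry over. Pictures are saved under pics/ and viewed, at most 10 in all, crops included, and the job is handed in when it is done.

Besides the shell and the picture viewer there is one more tool, called after ">>>" as name(argument=value, ...) on one line, values as JSON. arm_command: Moves the arm, as the interface text tells. Its arguments: {"type":"object","properties":{"rows":{"type":"array"},"grip_force":{"type":"number"}},"required":["rows"]}

```bash
mkdir -p pics; cat > h.py <<'E'
import numpy as np, cv2
from bench import r
def grab(n,tag):
    f=r.grab_frame(n); np.savez(f'pics/{tag}.npz',**f); cv2.imwrite(f'pics/{tag}.png',f['frame'][:,:,::-1]); return f
def cloud(f):
    d=f['depth'];v,u=np.mgrid[:d.shape[0],:d.shape[1]];K=f['K']
    p=np.stack([(u-K[0,2])/K[0,0]*d,(v-K[1,2])/K[1,1]*d,d],-1)
    T=f['world_from_camera'];P=p@T[:3,:3].T+T[:3,3];P[d==0]=np.nan;return P
E
python3 - <<'E'
from h import *
for n in('top','side'):
    f=grab(n,n+'0'); print(f['world_from_camera'].round(3).tolist(),f['K'].tolist())
print(r.get_obs())
E
```

```text
[[0.021, -0.998, 0.064, 0.465], [-1.0, -0.022, -0.005, 0.071], [0.006, -0.064, -0.998, 1.075], [0.0, 0.0, 0.0, 1.0]] [[390.821400469115, 0.0, 323.1287682952284], [0.0, 390.821400469115, 194.82497802976658], [0.0, 0.0, 1.0]]
[[-0.999, -0.0, 0.04, 0.464], [-0.031, 0.61, -0.792, 0.972], [-0.024, -0.793, -0.609, 0.809], [0.0, 0.0, 0.0, 1.0]] [[446.50914449900085, 0.0, 312.45753324679913], [0.0, 446.50914449900085, 196.07309669980285], [0.0, 0.0, 1.0]]
{'clock': 0.1, 'joints': array([-1.33911189,  0.4777167 ,  0.02236634,  1.55633054, -0.01151393,
        1.10931564, -0.08312698]), 'qvel': array([ 0.00080783, -0.00152474,  0.00024113, -0.00202004,  0.00068143,
        0.00107335, -0.00065093]), 'tau': array([ 3.92800473e-03, -5.97754920e+01,  1.61348663e+00, -2.81951612e+01,
        1.28933552e-02,  5.08740137e-03,  3.76111200e-05]), 'tcp_pos': array([0.2248188 , 0.63593301, 0.24943318]), 'orientation': array([-5.31193521e-01, -3.09619445e+00,  2.56639255e-03]), 'contact_force': array([ 0.00630884, -0.51094097, -0.54669241]), 'moment': array([-0.01758995, -0.01384969,  0.05411036]), 'gripper_force': 0.0, 'grip_width': 0.0853067049049878}
```

View pics/top0.png

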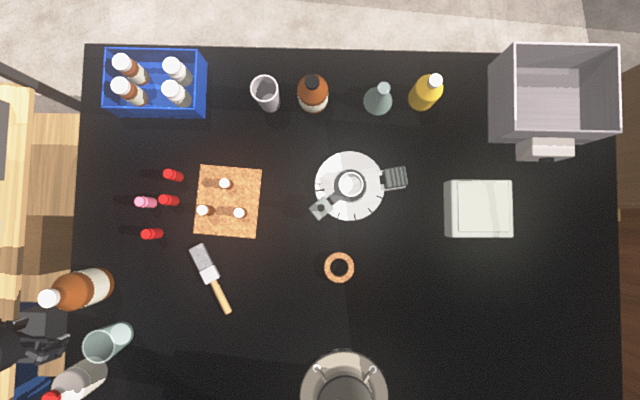

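View pics/side0.png

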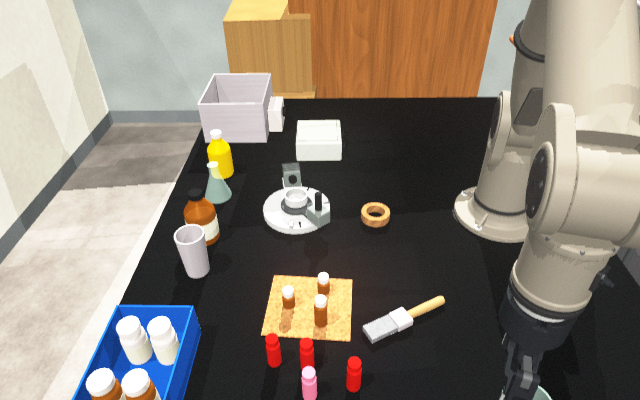

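The top view shows the base near (349,186), the lamp at (395,178), the knob block at (320,208) and three amber vials at (224,183), (203,210), (239,213). In the side view the tall vial is at (320,310), which should be the one at (203,210) in the top view. Next I'll measure these points from both views.

```bash
python3 - <<'E'
from h import *
T={n:dict(np.load(f'pics/{n}0.npz')) for n in('top','side')}
def comps(P,m,tag):
    n,l,s,c=cv2.connectedComponentsWithStats(m.astype(np.uint8))
    for i in range(1,n):
        if s[i,4]>=8:
            q=P[l==i]; print(tag,'px',c[i].round(),s[i,4],'med',np.nanmedian(q,0).round(3),'min',np.nanmin(q,0).round(3),'max',np.nanmax(q,0).round(3))
for n,f in T.items():
    P=cloud(f);im=f['frame'].astype(int);z=P[...,2]
    roi=(P[...,0]>.35)&(P[...,0]<.65)&(P[...,1]>.22)&(P[...,1]<.5)&(z>.03)
    comps(P,roi,n+' vials')
    comps(P,roi&(im.min(-1)>150),n+' caps')
    g=(P[...,0]>.35)&(P[...,0]<.65)&(P[...,1]>-.2)&(P[...,1]<.15)
    comps(P,g&(z>.1),n+' knob'); comps(P,g&(z>.05)&(z<.09),n+' block/cup'); comps(P,g&(z>.015)&(z<.03),n+' base')
    print(n)
    if n=='top':
        cv2.imwrite('pics/crop0.png',cv2.resize(f['frame'][140:230,300:420,::-1].copy(),None,fx=6,fy=6,interpolation=cv2.INTER_CUBIC))
E
```

```text
top vials px [171. 174.] 150 med [0.576 0.459 0.075] min [0.564 0.451 0.031] max [0.591 0.477 0.082]
top vials px [225. 183.] 101 med [0.557 0.324 0.052] min [0.545 0.313 0.03 ] max [0.572 0.338 0.057]
top vials px [167. 199.] 154 med [0.511 0.468 0.073] min [0.498 0.46  0.031] max [0.525 0.485 0.083]
top vials px [205. 210.] 136 med [0.486 0.367 0.08 ] min [0.474 0.359 0.031] max [0.499 0.386 0.086]
top vials px [240. 212.] 91 med [0.482 0.283 0.053] min [0.469 0.273 0.032] max [0.495 0.298 0.059]
top caps px [224. 182.] 80 med [0.558 0.326 0.053] min [0.546 0.314 0.035] max [0.57  0.338 0.057]
top caps px [202. 209.] 86 med [0.486 0.372 0.081] min [0.474 0.361 0.066] max [0.497 0.386 0.086]
top caps px [239. 212.] 77 med [0.481 0.285 0.053] min [0.469 0.273 0.032] max [0.492 0.298 0.059]
top knob px [321. 207.] 43 med [0.497 0.071 0.124] min [0.489 0.064 0.104] max [0.504 0.079 0.128]
top block/cup px [394. 177.] 485 med [ 0.58  -0.117  0.075] min [ 0.554 -0.149  0.05 ] max [ 0.612 -0.08   0.081]
top block/cup px [351. 183.] 130 med [ 0.564 -0.006  0.063] min [ 0.531 -0.034  0.05 ]
[... 1206 characters left out ...]
8] min [0.487 0.064 0.102] max [0.502 0.084 0.127]
side block/cup px [291. 172.] 314 med [ 0.577 -0.101  0.073] min [ 0.552 -0.149  0.05 ] max [ 0.608 -0.077  0.08 ]
side block/cup px [295. 197.] 218 med [0.559 0.002 0.058] min [ 0.528 -0.038  0.05 ] max [0.591 0.029 0.066]
side block/cup px [318. 213.] 329 med [0.495 0.082 0.071] min [0.464 0.042 0.05 ] max [0.525 0.107 0.089]
side base px [287. 211.] 1201 med [0.592 0.032 0.022] min [ 0.499 -0.142  0.015] max [0.65  0.093 0.03 ]
side base px [325. 202.] 83 med [ 0.478 -0.023  0.022] min [ 0.467 -0.064  0.017] max [0.49  0.014 0.028]
side base px [366. 213.] 139 med [0.364 0.031 0.024] min [ 0.351 -0.015  0.015] max [0.379 0.061 0.028]
side
```

View pics/crop0.png

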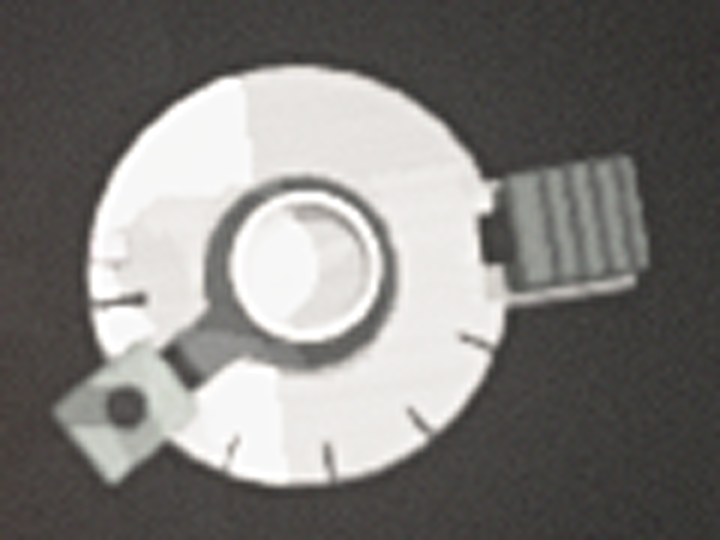

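The arm sits at click 1: the knob is at about 130° and click 0 points to about 100°. The ticks for clicks 2 to 5 are at crop pixels (233,455), (328,463), (420,420) and (477,343). I'll move the knob +90° first. Before that I'll check heights along the travel path and work out the shifts.

```bash
cat >> h.py <<'E'
from scipy.spatial.transform import Rotation as R
def goto(p,yd):  # tool-axis shift (at present orientation), az to bring tool y to heading yd (deg, mod 180)
    o=r.get_obs();M=R.from_rotvec(o['orientation']).as_matrix()
    cur=np.degrees(np.arctan2(M[1,1],M[0,1]))
    print('clock',o['clock'],'tcp',o['tcp_pos'].round(4),'yhead',cur.round(1),'tilt',M[2].round(3),'q',o['joints'].round(2),'F',o['contact_force'].round(1))
    print('shift',(M.T@(np.array(p)-o['tcp_pos'])).round(4),'az',-(((yd-cur)+90)%180-90))
E
python3 - <<'E'
from h import *
P=cloud(dict(np.load('pics/top0.npz'))).reshape(-1,3);P=P[~np.isnan(P[:,0])]
a=np.array([.225,.636]);b=np.array([.496,.072]);d=b-a;L=np.linalg.norm(d);d/=L
t=(P[:,:2]-a)@d;s=np.abs((P[:,:2]-a)@[-d[1],d[0]])
for k in np.arange(-.05,.6,.05):
    m=(t>k)&(t<k+.05)&(s<.1);print(k.round(2),P[m,2].max().round(3))
goto([.496,.072,.106],40)
E
```

```text
-0.05 0.322
0.0 0.406
0.05 0.35
0.1 0.006
0.15 0.006
0.2 0.008
0.25 0.025
0.3 0.022
0.35 0.01
0.4 0.059
0.45 0.008
0.5 0.005
0.55 0.073
clock 0.1 tcp [0.2248 0.6359 0.2494] yhead 70.5 tilt [-0.    -0.002 -1.   ] q [-1.34  0.48  0.02  1.56 -0.01  1.11 -0.08] F [ 0.  -0.5 -0.5]
shift [-0.4436 -0.4411  0.1442] az 30.529833087369724
```

```bash
python3 - <<'E'
from h import *
f=dict(np.load('pics/top0.npz'));P=cloud(f)
for u,v in[(50,298),(65,295),(85,290),(105,285),(20,345),(50,350),(105,343),(80,380)]:print(u,v,P[v,u].round(3))
T=np.linalg.inv(f['world_from_camera'])
for p in([.225,.636,.25],[.225,.636,.35]):
    c=f['K']@(T@np.r_[p,1])[:3];print(c[:2]/c[2])
cv2.imwrite('pics/crop1.png',cv2.resize(f['frame'][220:,:180,::-1].copy(),None,fx=3,fy=3))
E
```

```text
50 298 [0.282 0.663 0.199]
65 295 [0.281 0.653 0.163]
85 290 [0.287 0.628 0.129]
105 285 [0.286 0.626 0.047]
20 345 [0.233 0.599 0.364]
50 350 [0.215 0.567 0.332]
105 343 [0.135 0.625 0.033]
80 380 [0.071 0.638 0.11 ]
[ 44.03194961 331.08119565]
[  4.87627553 346.80185821]
```

View pics/crop1.png

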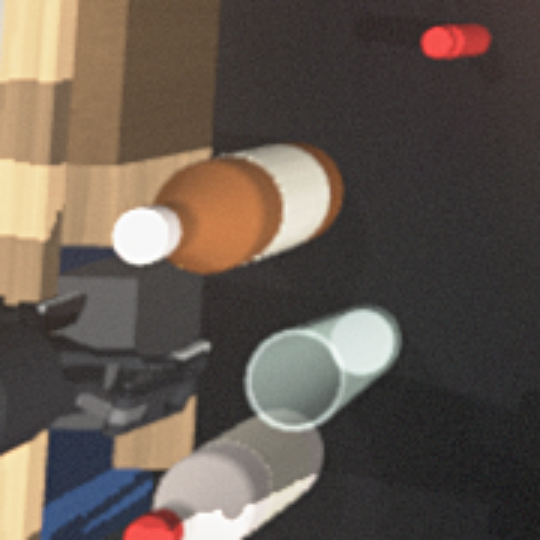

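The brown bottle at (0.28, 0.66) is 0.20 m high and stands under the start pose. I'll rise first, then travel.

>>> arm_command(rows=[{"fingers":1,"z":-0.04},{"x":-0.0277,"y":-0.0276},{"x":-0.0277,"y":-0.0276},{"x":-0.0277,"y":-0.0276},{"x":-0.0277,"y":-0.0276},{"x":-0.0277,"y":-0.0276},{"x":-0.0277,"y":-0.0276},{"x":-0.0277,"y":-0.0276},{"x":-0.0277,"y":-0.0276},{"x":-0.0277,"y":-0.0276}])

```text
validation failed for argument at $.ro...
```

>>> arm_command(rows=[{"x":-0.0277,"y":-0.0276},{"x":-0.0277,"y":-0.0276},{"x":-0.0277,"y":-0.0276},{"x":-0.0277,"y":-0.0276},{"x":-0.0277,"y":-0.0276},{"az":6.1},{"az":6.1},{"az":6.1},{"az":6.1},{"az":6.1}])

```text
validation failed for argument at $.ro...
```

```bash
python3 - <<'E'
from h import *
goto([.496,.072,.106],40)
E
```

```text
clock 0.1 tcp [0.2248 0.6359 0.2494] yhead 70.5 tilt [-0.    -0.002 -1.   ] q [-1.34  0.48  0.02  1.56 -0.01  1.11 -0.08] F [ 0.  -0.5 -0.5]
shift [-0.4436 -0.4411  0.1442] az 30.529833087369724
```

>>> arm_command(rows=[{"fingers":1,"x":0,"y":0,"z":-0.04,"ax":0,"ay":0,"az":0},{"fingers":1,"x":-0.0277,"y":-0.0276,"z":0,"ax":0,"ay":0,"az":0},{"fingers":1,"x":-0.0277,"y":-0.0276,"z":0,"ax":0,"ay":0,"az":0},{"fingers":1,"x":-0.0277,"y":-0.0276,"z":0,"ax":0,"ay":0,"az":0},{"fingers":1,"x":-0.0277,"y":-0.0276,"z":0,"ax":0,"ay":0,"az":0},{"fingers":1,"x":-0.0277,"y":-0.0276,"z":0,"ax":0,"ay":0,"az":0},{"fingers":1,"x":-0.0277,"y":-0.0276,"z":0,"ax":0,"ay":0,"az":0},{"fingers":1,"x":-0.0277,"y":-0.0276,"z":0,"ax":0,"ay":0,"az":0},{"fingers":1,"x":-0.0277,"y":-0.0276,"z":0,"ax":0,"ay":0,"az":0},{"fingers":1,"x":-0.0277,"y":-0.0276,"z":0,"ax":0,"ay":0,"az":0}])

```text
clock: 0.93
tcp_pos: [0.3775, 0.317, 0.2901]
orientation: [-0.531, -3.096, 0.0]
contact_force: [1.4, -0.2, 0.4]
grip_width: 0.0852
gripper_force: 0.0
```

>>> arm_command(rows=[{"fingers":1,"x":-0.0277,"y":-0.0276,"z":0,"ax":0,"ay":0,"az":0},{"fingers":1,"x":-0.0277,"y":-0.0276,"z":0,"ax":0,"ay":0,"az":0},{"fingers":1,"x":-0.0277,"y":-0.0276,"z":0,"ax":0,"ay":0,"az":0},{"fingers":1,"x":-0.0277,"y":-0.0276,"z":0,"ax":0,"ay":0,"az":0},{"fingers":1,"x":-0.0277,"y":-0.0276,"z":0,"ax":0,"ay":0,"az":0},{"fingers":1,"x":0,"y":0,"z":0,"ax":0,"ay":0,"az":6.1},{"fingers":1,"x":0,"y":0,"z":0,"ax":0,"ay":0,"az":6.1},{"fingers":1,"x":0,"y":0,"z":0,"ax":0,"ay":0,"az":6.1},{"fingers":1,"x":0,"y":0,"z":0,"ax":0,"ay":0,"az":6.1},{"fingers":1,"x":0,"y":0,"z":0,"ax":0,"ay":0,"az":6.1}])

```text
clock: 1.77
tcp_pos: [0.4616, 0.1426, 0.29]
orientation: [-1.335, -2.843, 0.001]
contact_force: [0.9, 0.5, 0.5]
grip_width: 0.0853
gripper_force: 0.0
```

```bash
python3 - <<'E'
from h import *
goto([.496,.072,.106],40)
E
```

```text
clock 1.7667 tcp [0.4616 0.1426 0.29  ] yhead 39.7 tilt [ 0.    -0.001 -1.   ] q [-0.76  0.11  0.36  1.97 -0.05  1.07  0.32] F [0.9 0.5 0.5]
shift [-0.0763 -0.0185  0.184 ] az -0.29176124953369253
```

>>> arm_command(rows=[{"fingers":1,"x":-0.0382,"y":-0.0092,"z":0.0,"ax":0,"ay":0,"az":0},{"fingers":1,"x":-0.0381,"y":-0.0093,"z":0.02,"ax":0,"ay":0,"az":0},{"fingers":1,"x":0,"y":0,"z":0.04,"ax":0,"ay":0,"az":0},{"fingers":1,"x":0,"y":0,"z":0.04,"ax":0,"ay":0,"az":0},{"fingers":1,"x":0,"y":0,"z":0.04,"ax":0,"ay":0,"az":0},{"fingers":1,"x":0,"y":0,"z":0.04,"ax":0,"ay":0,"az":0},{"fingers":-0.4,"x":0,"y":0,"z":0,"ax":0,"ay":0,"az":0},{"fingers":-1,"x":0,"y":0,"z":0,"ax":0,"ay":0,"az":0},{"fingers":-1,"x":0,"y":0,"z":0,"ax":0,"ay":0,"az":0},{"fingers":-1,"x":0,"y":0,"z":0,"ax":0,"ay":0,"az":0}], grip_force=20)

```text
clock: 2.6
tcp_pos: [0.4976, 0.0748, 0.1139]
orientation: [1.326, 2.845, 0.005]
contact_force: [0.4, -0.2, 0.2]
grip_width: 0.0388
gripper_force: 0.0
```

>>> arm_command(rows=[{"fingers":-1,"x":0,"y":0,"z":0,"ax":0,"ay":0,"az":0},{"fingers":-1,"x":0,"y":0,"z":0,"ax":0,"ay":0,"az":0},{"fingers":-1,"x":0,"y":0,"z":0,"ax":0,"ay":0,"az":0},{"fingers":-1,"x":0,"y":0,"z":0,"ax":0,"ay":0,"az":0},{"fingers":-1,"x":0,"y":0,"z":0,"ax":0,"ay":0,"az":0},{"fingers":-1,"x":0,"y":0,"z":0,"ax":0,"ay":0,"az":0}])

```text
clock: 3.1
tcp_pos: [0.4965, 0.0745, 0.1134]
orientation: [1.327, 2.846, 0.003]
contact_force: [-3.3, -0.7, 11.7]
grip_width: 0.0171
gripper_force: 21.6
```

>>> arm_command(rows=[{"fingers":-1,"x":-0.0005,"y":-0.0104,"z":0,"ax":0,"ay":0,"az":-6},{"fingers":-1,"x":-0.0005,"y":-0.0104,"z":0,"ax":0,"ay":0,"az":-6},{"fingers":-1,"x":-0.0005,"y":-0.0104,"z":0,"ax":0,"ay":0,"az":-6},{"fingers":-1,"x":-0.0005,"y":-0.0104,"z":0,"ax":0,"ay":0,"az":-6},{"fingers":-1,"x":-0.0005,"y":-0.0104,"z":0,"ax":0,"ay":0,"az":-6},{"fingers":-1,"x":-0.0005,"y":-0.0104,"z":0,"ax":0,"ay":0,"az":-6},{"fingers":-1,"x":0,"y":0,"z":0,"ax":0,"ay":0,"az":0}])

```text
clock: 3.68
tcp_pos: [0.4623, 0.0221, 0.1134]
orientation: [0.375, 3.119, 0.003]
contact_force: [-7.2, 5.2, 14.5]
grip_width: 0.0171
gripper_force: 21.9
```

```bash
python3 - <<'E'
from h import *
c=np.array([.560,-.004]);a=np.radians(166)
goto([*(c+.1*np.array([np.cos(a),np.sin(a)])),.113],76)
E
```

```text
clock 3.6833 tcp [0.4623 0.0221 0.1134] yhead 76.3 tilt [ 0.     0.002 -1.   ] q [-0.37  0.33  0.22  2.18 -0.12  0.64  1.27] F [-7.2  5.2 14.5]
shift [-0.0011 -0.0016  0.0004] az 0.2829127070661315
```

>>> arm_command(rows=[{"fingers":-1,"x":-0.0005,"y":-0.0104,"z":0,"ax":0,"ay":0,"az":-6},{"fingers":-1,"x":-0.0005,"y":-0.0104,"z":0,"ax":0,"ay":0,"az":-6},{"fingers":-1,"x":-0.0005,"y":-0.0104,"z":0,"ax":0,"ay":0,"az":-6},{"fingers":-1,"x":-0.0005,"y":-0.0104,"z":0,"ax":0,"ay":0,"az":-6},{"fingers":-1,"x":-0.0005,"y":-0.0104,"z":0,"ax":0,"ay":0,"az":-6},{"fingers":-1,"x":-0.0005,"y":-0.0104,"z":0,"ax":0,"ay":0,"az":-6},{"fingers":-1,"x":-0.0005,"y":-0.0104,"z":0,"ax":0,"ay":0,"az":-6},{"fingers":-1,"x":-0.0005,"y":-0.0104,"z":0,"ax":0,"ay":0,"az":-6},{"fingers":-1,"x":-0.0005,"y":-0.0104,"z":0,"ax":0,"ay":0,"az":-6},{"fingers":-1,"x":0,"y":0,"z":0,"ax":0,"ay":0,"az":0}])

```text
clock: 4.52
tcp_pos: [0.4827, -0.0693, 0.1132]
orientation: [1.078, -2.95, 0.004]
contact_force: [-8.7, -6.7, 15.5]
grip_width: 0.0169
gripper_force: 22.2
```

```bash
python3 - <<'E'
from h import *
c=np.array([.560,-.004]);a=np.radians(220)
goto([*(c+.1*np.array([np.cos(a),np.sin(a)])),.113],130)
E
```

```text
clock 4.5167 tcp [ 0.4827 -0.0693  0.1132] yhead 130.1 tilt [ 0.002 -0.002 -1.   ] q [-0.    0.36  0.02  2.12 -0.01  0.66  2.29] F [-8.7 -6.7 15.5]
shift [-0.0012  0.0004  0.0002] az 0.13653965284359515
```

>>> arm_command(rows=[{"fingers":0.2,"x":0,"y":0,"z":0,"ax":0,"ay":0,"az":0},{"fingers":0.2,"x":0,"y":0,"z":0,"ax":0,"ay":0,"az":0},{"fingers":0.2,"x":0,"y":0,"z":0,"ax":0,"ay":0,"az":0},{"fingers":0.2,"x":0,"y":0,"z":0,"ax":0,"ay":0,"az":0},{"fingers":0.2,"x":0,"y":0,"z":-0.02,"ax":0,"ay":0,"az":0},{"fingers":0.2,"x":0,"y":0,"z":-0.03,"ax":0,"ay":0,"az":0},{"fingers":0.2,"x":0,"y":0,"z":-0.04,"ax":0,"ay":0,"az":0},{"fingers":1,"x":0,"y":0,"z":-0.03,"ax":0,"ay":0,"az":6.9},{"fingers":1,"x":0,"y":0,"z":0,"ax":0,"ay":0,"az":6.9},{"fingers":1,"x":0,"y":0,"z":0,"ax":0,"ay":0,"az":6.9}])

```text
clock: 5.35
tcp_pos: [0.4845, -0.0653, 0.2338]
orientation: [-0.518, 3.093, -0.001]
contact_force: [-0.6, -0.1, -0.6]
grip_width: 0.0841
gripper_force: 0.0
```

>>> arm_command(rows=[{"fingers":1,"x":0,"y":0,"z":0,"ax":0,"ay":0,"az":6.9},{"fingers":1,"x":0,"y":0,"z":0,"ax":0,"ay":0,"az":6.9},{"fingers":1,"x":0,"y":0,"z":0,"ax":0,"ay":0,"az":6.9},{"fingers":1,"x":0,"y":0,"z":0,"ax":0,"ay":0,"az":6.9},{"fingers":1,"x":0,"y":0,"z":0,"ax":0,"ay":0,"az":6.9},{"fingers":1,"x":0,"y":0,"z":0,"ax":0,"ay":0,"az":6.9},{"fingers":1,"x":0,"y":0,"z":0,"ax":0,"ay":0,"az":6.9},{"fingers":1,"x":0,"y":0,"z":0,"ax":0,"ay":0,"az":6.9},{"fingers":1,"x":0,"y":0,"z":0,"ax":0,"ay":0,"az":6.9},{"fingers":1,"x":0,"y":0,"z":0,"ax":0,"ay":0,"az":6.9}])

```text
clock: 6.18
tcp_pos: [0.483, -0.0651, 0.2314]
orientation: [1.327, 2.848, 0.0]
contact_force: [-0.2, -1.0, -0.2]
grip_width: 0.0854
gripper_force: 0.0
```

```bash
python3 - <<'E'
from h import *
goto([.485,.374,.054],27)
E
```

```text
clock 6.1833 tcp [ 0.483  -0.0651  0.2314] yhead 40.0 tilt [ 0.  0. -1.] q [-0.2   0.19  0.23  2.03 -0.05  0.93  0.76] F [-0.2 -1.  -0.2]
shift [0.3349 0.284  0.1774] az 13.038962534352208
```

Next I travel over the vial, descend partway, and turn the last 13°.

>>> arm_command(rows=[{"fingers":1,"x":0.0305,"y":0.0258,"z":0,"ax":0,"ay":0,"az":0},{"fingers":1,"x":0.0305,"y":0.0258,"z":0,"ax":0,"ay":0,"az":0},{"fingers":1,"x":0.0305,"y":0.0258,"z":0,"ax":0,"ay":0,"az":0},{"fingers":1,"x":0.0305,"y":0.0258,"z":0,"ax":0,"ay":0,"az":0},{"fingers":1,"x":0.0305,"y":0.0258,"z":0,"ax":0,"ay":0,"az":0},{"fingers":1,"x":0.0305,"y":0.0258,"z":0,"ax":0,"ay":0,"az":0},{"fingers":1,"x":0.0305,"y":0.0258,"z":0,"ax":0,"ay":0,"az":0},{"fingers":1,"x":0.0305,"y":0.0258,"z":0,"ax":0,"ay":0,"az":0},{"fingers":1,"x":0.0305,"y":0.0258,"z":0,"ax":0,"ay":0,"az":0},{"fingers":1,"x":0.0305,"y":0.0258,"z":0,"ax":0,"ay":0,"az":0}])

```text
clock: 7.02
tcp_pos: [0.4815, 0.3362, 0.2314]
orientation: [-1.318, -2.852, -0.0]
contact_force: [1.1, -0.1, -0.5]
grip_width: 0.0856
gripper_force: 0.0
```

>>> arm_command(rows=[{"fingers":1,"x":0.0299,"y":0.026,"z":0,"ax":0,"ay":0,"az":0},{"fingers":1,"x":0,"y":0,"z":0.02,"ax":0,"ay":0,"az":6.5},{"fingers":1,"x":0,"y":0,"z":0.03,"ax":0,"ay":0,"az":6.5},{"fingers":1,"x":0,"y":0,"z":0.02,"ax":0,"ay":0,"az":0},{"fingers":1,"x":0,"y":0,"z":0,"ax":0,"ay":0,"az":0}])

```text
clock: 7.43
tcp_pos: [0.4798, 0.3723, 0.1568]
orientation: [-1.63, -2.683, 0.012]
contact_force: [-1.4, 0.5, 0.2]
grip_width: 0.0852
gripper_force: 0.0
```

```bash
python3 - <<'E'
from h import *
goto([.485,.374,.054],27)
f=grab('top','top1');g=grab('side','side1')
a=np.hstack([cv2.resize(f['frame'][100:260,160:430],None,fx=1.4,fy=1.4),cv2.resize(g['frame'][136:360,190:590],(378,224))])
a=np.vstack([cv2.resize(f['frame'][100:260,160:430],(760,450),interpolation=cv2.INTER_CUBIC)])
cv2.imwrite('pics/c2.png',a[:,:,::-1])
P=cloud(f);m=(abs(P[...,0]-.53)<.2)&(abs(P[...,1])<.13)&(P[...,2]>.105)&(P[...,2]<.135);print(np.nanmedian(P[m],0),m.sum())
E
```

```text
clock 7.4333 tcp [0.4798 0.3723 0.1568] yhead 27.4 tilt [-0.002 -0.008 -1.   ] q [-0.8   0.47  0.04  1.8  -0.03  0.88 -0.26] F [-1.4  0.5  0.2]
shift [-0.0006  0.0062  0.1028] az 0.4287029156892146
[ 0.48531754 -0.0676775   0.12436231] 48
```

View pics/c2.png

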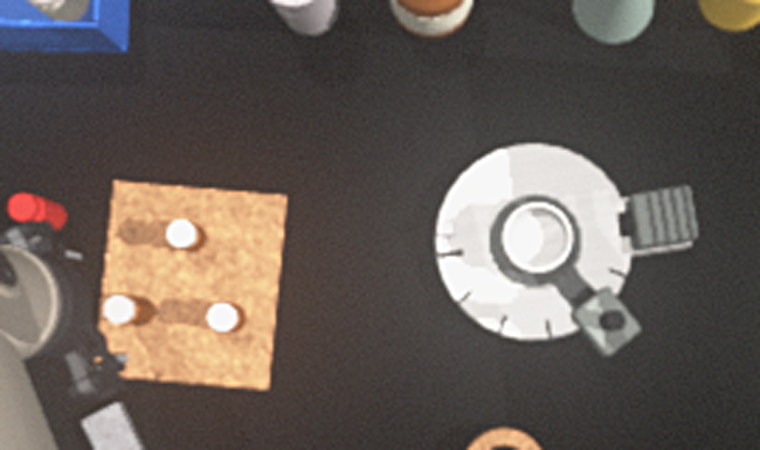

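View pics/side1.png

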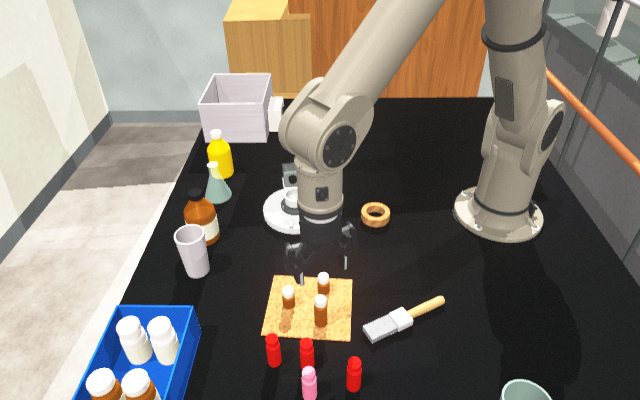

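The arm now stands at click 4: the knob is at 220.5°, and one tick lies beyond it at (620,272). The gripper is above the tall vial, so I descend and grasp.

>>> arm_command(rows=[{"fingers":1,"x":0,"y":0.005,"z":0,"ax":0,"ay":0,"az":0},{"fingers":1,"x":0,"y":0,"z":0.03,"ax":0,"ay":0,"az":0},{"fingers":1,"x":0,"y":0,"z":0.03,"ax":0,"ay":0,"az":0},{"fingers":1,"x":0,"y":0,"z":0.03,"ax":0,"ay":0,"az":0},{"fingers":1,"x":0,"y":0,"z":0.013,"ax":0,"ay":0,"az":0},{"fingers":1,"x":0,"y":0,"z":0,"ax":0,"ay":0,"az":0},{"fingers":0,"x":0,"y":0,"z":0,"ax":0,"ay":0,"az":0},{"fingers":-0.2,"x":0,"y":0,"z":0,"ax":0,"ay":0,"az":0},{"fingers":-1,"x":0,"y":0,"z":0,"ax":0,"ay":0,"az":0},{"fingers":-1,"x":0,"y":0,"z":0,"ax":0,"ay":0,"az":0}], grip_force=25)

```text
clock: 8.37
tcp_pos: [0.4882, 0.3765, 0.0602]
orientation: [1.633, 2.683, 0.005]
contact_force: [-0.3, 0.6, 0.1]
grip_width: 0.0389
gripper_force: 0.0
```

>>> arm_command(rows=[{"fingers":-1,"x":0,"y":0,"z":0,"ax":0,"ay":0,"az":0},{"fingers":-1,"x":0,"y":0,"z":0,"ax":0,"ay":0,"az":0},{"fingers":-1,"x":0,"y":0,"z":0,"ax":0,"ay":0,"az":0},{"fingers":-1,"x":0,"y":0,"z":0,"ax":0,"ay":0,"az":0}])

```text
clock: 8.7
tcp_pos: [0.4877, 0.3762, 0.0595]
orientation: [1.634, 2.683, 0.002]
contact_force: [-1.1, -0.8, 6.1]
grip_width: 0.0276
gripper_force: 24.1
```

>>> arm_command(rows=[{"fingers":-1,"x":0,"y":0,"z":-0.01,"ax":0,"ay":0,"az":0},{"fingers":-1,"x":0,"y":0,"z":-0.02,"ax":0,"ay":0,"az":0},{"fingers":-1,"x":0,"y":0,"z":-0.03,"ax":0,"ay":0,"az":0},{"fingers":-1,"x":0,"y":0,"z":-0.03,"ax":0,"ay":0,"az":0},{"fingers":-1,"x":0,"y":0,"z":-0.03,"ax":0,"ay":0,"az":0},{"fingers":-1,"x":0,"y":0,"z":0,"ax":0,"ay":0,"az":0}])

```text
clock: 9.2
tcp_pos: [0.4901, 0.3779, 0.1854]
orientation: [1.633, 2.68, 0.016]
contact_force: [0.8, 1.1, -0.6]
grip_width: 0.0275
gripper_force: 24.5
```

```bash
python3 - <<'E'
from h import *
for t in('top0','side0','top1'):
    P=cloud(dict(np.load(f'pics/{t}.npz')));d=np.hypot(P[...,0]-.56,P[...,1]+.004)
    q=P[(d<.042)&(P[...,2]>.057)&(P[...,2]<.07)]
    (c,rad)=cv2.minEnclosingCircle(q[:,:2].astype(np.float32));print(t,len(q),c,rad,np.median(q[:,2]))
    q=P[(d<.02)];print('floor z',np.nanmedian(q[:,2]))
goto([.560,-.004,.18],27)
E
```

```text
top0 115 (0.5615529417991638, -0.005008704494684935) 0.03172321245074272 0.06338588413358859
floor z 0.04524748763886799
side0 128 (0.5577623844146729, -0.003538508666679263) 0.034403763711452484 0.06200658842176748
floor z 0.04481659510670377
top1 116 (0.5615891814231873, -0.004960993770509958) 0.03193366527557373 0.06366479014613269
floor z 0.04478746532685551
clock 9.2 tcp [0.4901 0.3779 0.1854] yhead 27.3 tilt [ 0.003  0.01  -1.   ] q [-0.79  0.45  0.05  1.77 -0.03  0.92 -0.26] F [ 0.8  1.1 -0.6]
shift [-0.3714 -0.1131  0.0032] az 0.30233878060022334
```

>>> arm_command(rows=[{"fingers":-1,"x":-0.02,"y":-0.006,"z":0,"ax":0,"ay":0,"az":0},{"fingers":-1,"x":-0.03,"y":-0.009,"z":0,"ax":0,"ay":0,"az":0},{"fingers":-1,"x":-0.03,"y":-0.009,"z":0,"ax":0,"ay":0,"az":0},{"fingers":-1,"x":-0.03,"y":-0.009,"z":0,"ax":0,"ay":0,"az":0},{"fingers":-1,"x":-0.03,"y":-0.009,"z":0,"ax":0,"ay":0,"az":0},{"fingers":-1,"x":-0.03,"y":-0.009,"z":0,"ax":0,"ay":0,"az":0},{"fingers":-1,"x":-0.03,"y":-0.009,"z":0,"ax":0,"ay":0,"az":0},{"fingers":-1,"x":-0.03,"y":-0.009,"z":0,"ax":0,"ay":0,"az":0},{"fingers":-1,"x":-0.03,"y":-0.009,"z":0,"ax":0,"ay":0,"az":0},{"fingers":-1,"x":-0.03,"y":-0.009,"z":0,"ax":0,"ay":0,"az":0}])

```text
clock: 10.03
tcp_pos: [0.543, 0.0766, 0.1787]
orientation: [1.634, 2.683, 0.0]
contact_force: [0.7, 0.5, -1.5]
grip_width: 0.0275
gripper_force: 24.5
```

>>> arm_command(rows=[{"fingers":-1,"x":-0.03,"y":-0.009,"z":0,"ax":0,"ay":0,"az":0},{"fingers":-1,"x":-0.03,"y":-0.009,"z":0,"ax":0,"ay":0,"az":0},{"fingers":-1,"x":-0.022,"y":-0.007,"z":0,"ax":0,"ay":0,"az":0},{"fingers":-1,"x":0,"y":0,"z":0,"ax":0,"ay":0,"az":0},{"fingers":-1,"x":0,"y":0,"z":0,"ax":0,"ay":0,"az":0}])

```text
clock: 10.45
tcp_pos: [0.5584, -0.008, 0.1785]
orientation: [1.638, 2.68, -0.0]
contact_force: [-0.1, 1.0, -0.0]
grip_width: 0.0273
gripper_force: 24.5
```

```bash
python3 - <<'E'
from h import *
goto([.561,-.0045,.102],27)
g=grab('side','side2')
cv2.imwrite('pics/c3.png',cv2.resize(g['frame'][100:260,180:460,::-1],(784,448)))
E
```

```text
clock 10.45 tcp [ 0.5584 -0.008   0.1785] yhead 27.1 tilt [-0. -0. -1.] q [-0.22  0.37  0.15  1.92 -0.07  0.86  0.44] F [-0.1  1.  -0. ]
shift [0.0019 0.0039 0.0765] az 0.12908980197481412
```

View pics/c3.png

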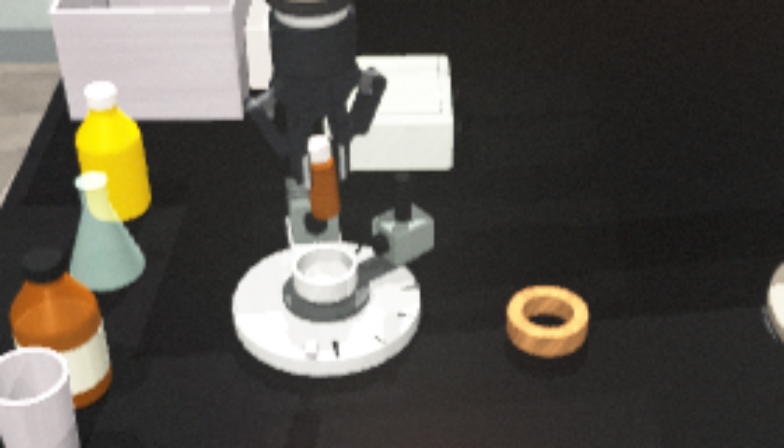

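The vial is held nearly upright at (322,180), above the cup at (325,272). I correct 4 mm sideways and lower it.

>>> arm_command(rows=[{"fingers":-1,"x":0.002,"y":0.004,"z":0.01,"ax":0,"ay":0,"az":0},{"fingers":-1,"x":0,"y":0,"z":0.015,"ax":0,"ay":0,"az":0},{"fingers":-1,"x":0,"y":0,"z":0.015,"ax":0,"ay":0,"az":0},{"fingers":-1,"x":0,"y":0,"z":0.015,"ax":0,"ay":0,"az":0},{"fingers":-1,"x":0,"y":0,"z":0.01,"ax":0,"ay":0,"az":0},{"fingers":-1,"x":0,"y":0,"z":0.006,"ax":0,"ay":0,"az":0},{"fingers":-1,"x":0,"y":0,"z":0.003,"ax":0,"ay":0,"az":0},{"fingers":-1,"x":0,"y":0,"z":0,"ax":0,"ay":0,"az":0}])

```text
clock: 11.17
tcp_pos: [0.5609, -0.002, 0.1038]
orientation: [-1.632, -2.683, 0.001]
contact_force: [0.8, -0.7, -1.3]
grip_width: 0.0273
gripper_force: 24.5
```

>>> arm_command(rows=[{"fingers":-1,"x":0,"y":0,"z":0.001,"ax":0,"ay":0,"az":0},{"fingers":-1,"x":0,"y":0,"z":0.001,"ax":0,"ay":0,"az":0},{"fingers":-1,"x":0,"y":0,"z":0.001,"ax":0,"ay":0,"az":0},{"fingers":-1,"x":0,"y":0,"z":0,"ax":0,"ay":0,"az":0},{"fingers":-1,"x":0,"y":0,"z":0,"ax":0,"ay":0,"az":0}])

```text
clock: 11.58
tcp_pos: [0.5613, -0.0026, 0.1016]
orientation: [1.634, 2.683, 0.001]
contact_force: [-0.1, 1.0, -0.2]
grip_width: 0.0271
gripper_force: 24.5
```

>>> arm_command(rows=[{"fingers":-1,"x":0,"y":0,"z":0.001,"ax":0,"ay":0,"az":0},{"fingers":-1,"x":0,"y":0,"z":0,"ax":0,"ay":0,"az":0},{"fingers":-1,"x":0,"y":0,"z":0.001,"ax":0,"ay":0,"az":0},{"fingers":-1,"x":0,"y":0,"z":0,"ax":0,"ay":0,"az":0},{"fingers":-1,"x":0,"y":0,"z":0,"ax":0,"ay":0,"az":0}])

```text
clock: 12.0
tcp_pos: [0.5611, -0.0031, 0.1001]
orientation: [1.634, 2.683, -0.0]
contact_force: [-3.4, -2.1, 8.6]
grip_width: 0.0271
gripper_force: 23.9
```

The vial has touched the floor. I release gradually and rise.

>>> arm_command(rows=[{"fingers":-0.2,"x":0,"y":0,"z":0,"ax":0,"ay":0,"az":0},{"fingers":0,"x":0,"y":0,"z":0,"ax":0,"ay":0,"az":0},{"fingers":0.3,"x":0,"y":0,"z":0,"ax":0,"ay":0,"az":0},{"fingers":0.6,"x":0,"y":0,"z":0,"ax":0,"ay":0,"az":0},{"fingers":0.6,"x":0,"y":0,"z":0,"ax":0,"ay":0,"az":0},{"fingers":0.6,"x":0,"y":0,"z":-0.01,"ax":0,"ay":0,"az":0},{"fingers":0.6,"x":0,"y":0,"z":-0.02,"ax":0,"ay":0,"az":0},{"fingers":0.6,"x":0,"y":0,"z":-0.04,"ax":0,"ay":0,"az":0},{"fingers":0.6,"x":0,"y":0,"z":-0.04,"ax":0,"ay":0,"az":0},{"fingers":0.6,"x":0,"y":0,"z":-0.03,"ax":0,"ay":0,"az":0}])

```text
clock: 12.83
tcp_pos: [0.5617, -0.0027, 0.2431]
orientation: [1.633, 2.681, 0.003]
contact_force: [1.1, 0.0, -0.4]
grip_width: 0.0679
gripper_force: 0.0
```

>>> arm_command(rows=[{"fingers":0.6,"x":0.03,"y":0.01,"z":0,"ax":0,"ay":0,"az":0},{"fingers":0.6,"x":0.03,"y":0.01,"z":0,"ax":0,"ay":0,"az":0},{"fingers":0.6,"x":0.03,"y":0.01,"z":0,"ax":0,"ay":0,"az":0},{"fingers":0.6,"x":0.03,"y":0.01,"z":0,"ax":0,"ay":0,"az":0},{"fingers":0.6,"x":0.03,"y":0.01,"z":0,"ax":0,"ay":0,"az":0},{"fingers":0.6,"x":0.03,"y":0.01,"z":0,"ax":0,"ay":0,"az":0},{"fingers":0.6,"x":0,"y":0,"z":0,"ax":0,"ay":0,"az":0},{"fingers":0.6,"x":0,"y":0,"z":0,"ax":0,"ay":0,"az":0}])

```text
clock: 13.5
tcp_pos: [0.5311, 0.1872, 0.2399]
orientation: [-1.628, -2.687, -0.001]
contact_force: [-0.5, -0.5, 0.0]
grip_width: 0.0684
gripper_force: 0.0
```

```bash
python3 - <<'E'
from h import *
for n in('top','side'):
    f=grab(n,n+'3');P=cloud(f);z=P[...,2]
    for nm,c in(('vial',(.561,-.0045)),('knob',(.485,-.068))):
        q=P[(np.hypot(P[...,0]-c[0],P[...,1]-c[1])<.03)&(z>.1)&(z<.135)]
        if len(q): print(n,nm,len(q),((q.min(0)+q.max(0))/2).round(4),q.max(0).round(3))
    if n=='top':a=cv2.resize(f['frame'][130:240,280:420,::-1],(380,300))
    else:b=cv2.resize(f['frame'][120:240,220:370,::-1],(375,300))
cv2.imwrite('pics/c4.png',np.hstack([a,b]))
E
```

```text
top vial 100 [ 0.5595 -0.0039  0.1136] [0.572 0.008 0.127]
top knob 51 [ 0.4856 -0.0688  0.1143] [ 0.493 -0.061  0.127]
side vial 105 [ 0.5586 -0.0024  0.1133] [0.572 0.012 0.126]
side knob 32 [ 0.4823 -0.0624  0.1102] [ 0.489 -0.058  0.119]
```

View pics/c4.png

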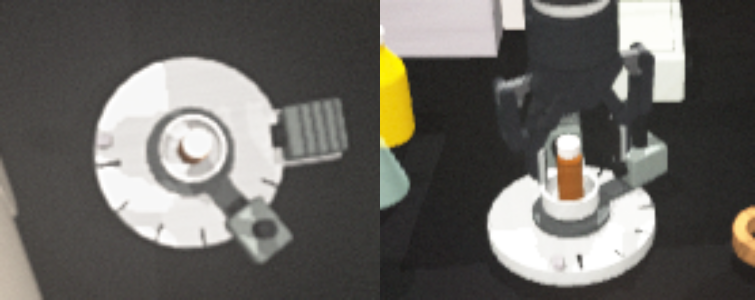

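The vial stands upright and centred in the cup, at (195,145) in the left crop and (570,170) in the right. The arm is at click 4 and the gripper is well clear.

```bash
python3 -c "
from bench import r
print(r.hand_in())"
```

```text
the job is handed in; nothing more can be done
None
```

The job is handed in at about 13.5 s on the clock: the detector arm is at click 4 (120°), the tall vial stands upright and centred in the cell holder, and the gripper is clear; the hand-in call returned no verdict.

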